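Emboss a leather coaster in the cam-lever hand press

TASK

Pick up the loading paddle by its wooden handle, keeping it level so that the leather coaster blank stays in its tray, slide it into the little hand press under the raised stamp until it sits flat against the back stop, and let go of it. Then swing the press's cam lever forward and down all the way to the cam's highest lift, so that the stamp bears hard on the leather, and finish while still holding the lever there: a spring throws it back as soon as it is let go. Leave the mug, the twine, the punch pliers and the tin alone.

Things in the scene. Friction and masses are not known exactly. Their poses are not given: they have to be found in the camera images.
- paddle_handle: Dark wooden handle of the loading paddle (a small square steel pan): a bar 95 long (x), 16 wide (y), 22 tall (z). Origin at its middle, 31 above the paddle's underside. x points from the handle to the tray, whose centre is 128 away; z up. Loaded paddle about 270 g, centre of mass about 107 from here towards the tray: grip firmly (60 N or more) to keep it level (mm)
- plate_center (a point): Centre of the paddle's square steel tray, on its inner floor, 4 above the tray's underside; same axes as the handle. Tray 92 x 92 outside, 7.5 tall over its rim; inside 82 x 82, 3.5 deep (mm)
- blank: Loose square leather coaster blank, 76 x 76 x 4.5, hard sole leather, about 28 g, lying in the tray; origin at the centre of its underside. It stands 1 above the tray's rim (mm)
- nest (a point): Point on the press's bed, 34 above the table, under the middle of the stamp: the underside centre of the paddle's tray belongs here. x points to the back of the press, y to its left, z up. The paddle enters from the front (-x), handle pointing out to the front. The bed's front edge is at x = -75; the back stop (8 high) meets the tray when its centre is at x = +1 (mm)
- press: Grey cast hand press fixed to the table, 215 long, 135 wide, 233 tall; origin on the table under the nest, same axes. A slim head, 51 wide, overhangs the bed and reaches x = -37. On the bed two guide rails, 6 high, 97 apart inside (tray 92), with mouths flared to about 112 from x = -28 to -62 (mm)
- stamp: Square brass stamp, face 40 x 40, under the press's ram, on a stiff spring; origin at the middle of its face. With the lever up the face is 24.5 above the bed (16 above the blank of a seated paddle). It comes down as the lever turns and meets the blank in the last fifth of the turn (from about 1.2 rad) (mm)
- lever_turn (a joint): Turn of the cam and its lever, rad: 0 = at rest, lever upright; grows as the lever swings forward (to the press's -x) and down; 1.5 = at its end stop, cam at its highest lift, lever pointing forward and 0.07 rad above level. A return spring pulls it back to 0: about 4 N at the grip at the start; with the stamp bearing, about 10 N at the end
- cam_lever: The steel hand lever on the press's right side (its -y), a rod 12 thick, 44 to the right of the press's middle, with a black grip across its end, 150 from the hinge axis; this body's origin lies on the hinge axis in the middle of the press (mm)
- lever_grip (a point): Centre of the lever's black revolving grip: a sleeve 22 in diameter, 72 long, sticking out sideways from the lever's end along the press's -y (parallel to the hinge axis), free to spin on its pin, so that a hand can hold it without turning as the lever swings. 340 above the table at rest, about 201 at the end stop (mm)
- lever_hinge (a point): Point on the lever's hinge axis level with the middle of the grip (the grip's centre circles it at 150), 190 above the table; same axes as the nest: the axis is the press's y (mm)
- mug: Bystander: glass mug, 76 wide, 95 tall, with a handle; origin at its underside (mm)
- twine: Bystander: big cone of twine, 104 wide, 158 tall; origin at its underside (mm)
- pliers: Bystander: revolving punch pliers lying flat, about 175 long, 12 high; origin at the pivot's underside (mm)
- tin: Bystander: flat round metal tin, 87 wide, 34 tall; origin at its underside (mm)
There are look-alikes about, which are no part of the job. There is more than one size of the part that bears paddle_handle; the job needs the larger. Of the things that look like the blank, the larger one is meant.

How it is judged:
By the outcome, as a careful person would: the job done as asked, in the order asked, and still so for the second after the job is handed in, while the arm keeps its last pose, push and grip.
It also fails if it takes over 72 s, if anything falls off the work surface, if the arm or the gripper's body presses on something with over 40 N, if the wrist force passes 120 N, or if a joint passes its speed limit or range.

ROBOT

A 6-joint arm with a two-finger parallel gripper is mounted at the origin on the work surface. World frame = base frame: x ahead of the robot, y to its left, z up, the work surface at z = 0. Lengths are in m, angles in rad, forces in N, time in s.
With the tool pointing down it reaches from about 0.275 to 0.85 m from the base axis. Payload 19 kg.
Tool frame: the origin (TCP) lies midway between the tips of the shut fingers; the grasp point (between the pads) lies r.hold_point_z behind it (r.hold_point_z is the distance from the TCP to the grasp point, in m); z points along the fingers, y is the line along which they close (so a half turn about z gives the same grasp; the last joint's range is limited). The gripper opens to 85 mm and grips with 20 to 120 N. Pads are 22 mm wide; open, the fingers measure 114 mm over their backs; the gripper's body (76 mm by 85 mm) begins 54 mm behind the grasp point. The pads swing forward as they close: fully open they stand 13 mm farther back than shut.
Start: joints at [-1.435, 0.15, 1.437, -0, 1.554, -0.134], TCP at [0.153, -0.554, 0.231] pointing down, gripper open.
Joint ranges: [-2.8, 2.8], [-0.68, 2.1], [0.12, 2.68], [-1.39, 4.53], [0.16, 2.79], [-2.81, 2.81]. Speed limits (rad/s): [1.89, 1.89, 2.22, 3.01, 3.01, 3.01].

INTERFACE

Orientations are given as a rotation vector (axis times angle).
In Python, from bench import r gives the robot as it stands. The module is installed in compiled form; this text tells all that it offers. Calls block until the motion is done:
- r.goto(position, orientation): joint-space move of the TCP to a pose.
- r.move_straight(position, v=0.15, ori=None, threshold=None): straight line of the TCP; ori=None keeps the orientation; v is the mean speed in m/s. With threshold (N) it stops when the force on the tool has changed by that much, and returns True; else False.
- r.goto_joints(angles): joint-space move.
- r.ungrasp() and r.close(grasp_force=None): open the fingers fully, or close them until they stop; grasp_force is the grip in N (None keeps the last).
- r.hold(seconds).
- r.inverse_kinematics(position, orientation): joint angles nearest the present ones, or None.
- r.sense(): the state.
- r.capture(name): name is "side" or "top"; returns (picture, depth): 400x640x3 uint8, red, green, blue; 400x640 float32, m along the optical axis (not along the pixel's ray), 0 where there is no reading.
- r.get_calibration(name): a dict with "camera_matrix" (3x3 intrinsics, pixels), "rvec" (rotation vector, rad) and "tvec" (3), from world to camera coordinates, as OpenCV has them. Camera axes: x right, y down, z forward; pixel columns grow to the right and rows downward; lengths in m; the calibration is good to about 2 mm. A picture is of the moment at which its call begins. get_calibration takes no time and is no camera call.
A pose or a line that the arm cannot do raises r.MotionError and nothing moves.
- r.finish_job(): hands the job in; it is judged then, once.
The state is a dict: "time_s": time; "q": joint angles; "joint_vel": joint speeds; "effort": joint torques, N m; "position": TCP position; "orientation": TCP orientation; "contact_force": force on the tool from outside, world axes, zero at the start; "ft_torque": the same for the moment, N m; "finger_gap": finger opening in m; "gripper_force": force on a finger pad.
Only numpy, scipy, OpenCV 4.12 (cv2) and the standard library are available. Lean on these libraries where they do the work, as an engineer would, in place of code of your own. Each camera call takes 0.05 s, during which the arm holds its last target. There are 200 camera calls.

## Working session

There is one attempt and no reset: what is moved stays moved. The work goes in short steps, each a Python script; the robot and the scene stay as the last script left them, time stands still between calls to the robot, and variables do not carry over. Pictures are saved under pics/ and viewed, at most 10 in all, crops included, and the job is handed in when it is done.

```bash
mkdir -p pics; ls
python3 - <<'E'
from bench import r
import cv2,numpy as np
for n in("side","top"):
    p,d=r.capture(n); np.savez(f"pics/{n}0.npz",p=p,d=d); cv2.imwrite(f"pics/{n}0.png",p[:,:,::-1])
    c=r.get_calibration(n); print(n,c, (d>0).mean())
print(r.sense(), r.hold_point_z)
E
```

```text
pics
side {'camera_matrix': array([[490.98995319,   0.        , 321.21625441],
       [  0.        , 490.98995319, 197.81840934],
       [  0.        ,   0.        ,   1.        ]]), 'rvec': array([ 0.47770951, -2.70019314,  1.24861493]), 'tvec': array([0.51965712, 0.2794739 , 1.51257089])} 0.99466796875
top {'camera_matrix': array([[363.40535315,   0.        , 324.98029203],
       [  0.        , 363.40535315, 200.30978115],
       [  0.        ,   0.        ,   1.        ]]), 'rvec': array([ 2.14690607, -2.17166574,  0.14536479]), 'tvec': array([-0.01391957,  0.59326811,  1.05247429])} 0.99609765625
{'time_s': 0.1, 'q': array([-1.43500535e+00,  1.50902869e-01,  1.43793267e+00,  3.19304386e-06,
        1.55378015e+00, -1.34041423e-01]), 'joint_vel': array([-0.00108832, -0.00159484, -0.00249738, -0.00076965, -0.00072635,
       -0.00254887]), 'effort': array([ 5.66209783e-03, -7.14371896e+01, -5.71791995e+01,  2.16657722e-04,
        7.29760271e-03,  1.99582780e-05]), 'position': array([ 0.15320824, -0.55399731,  0.23077177]), 'orientation': array([-3.11203003e+00, -4.22429361e-01, -3.60792229e-06]), 'contact_force': array([0.03520739, 0.25417059, 0.5105896 ]), 'ft_torque': array([ 0.01254378,  0.0090595 , -0.03362289]), 'gripper_force': 0.0, 'finger_gap': 0.08511036261163746} 0.0187
```

View pics/side0.png

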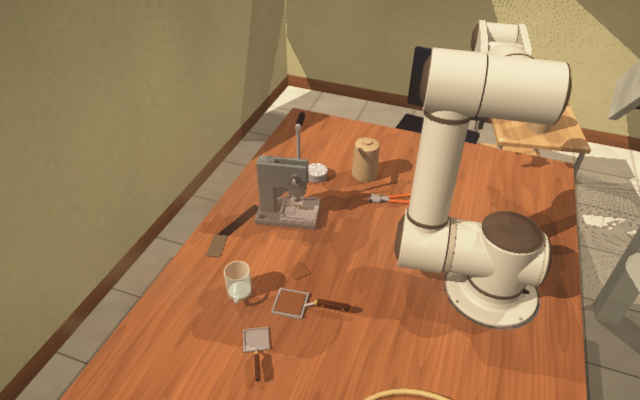

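View pics/top0.png

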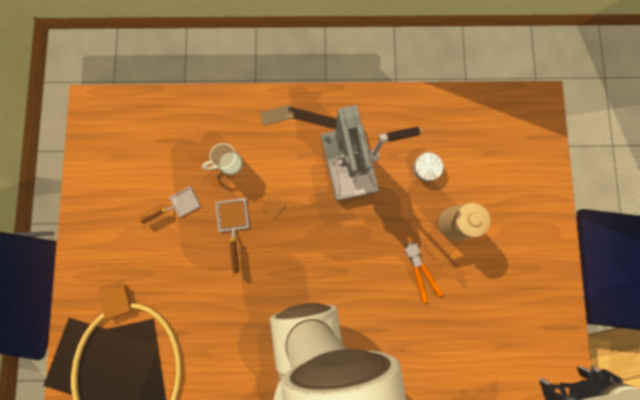

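Candidates for the handle are the large paddle, handle at top (235,255) / side (333,305), and the small empty paddle, handle at top (152,214) / side (257,367). For the blank they are the leather in the large tray at top (232,215) / side (291,303), and small scraps at top (273,209) / side (300,271), plus a tan one at side (217,245). I choose the large paddle with leather in it. The press is at top (352,160), with the lever grip at top (402,133).

```bash
cat > h.py <<'E'
import numpy as np,cv2
from bench import r
def pose(n):
    c=r.get_calibration(n); R=cv2.Rodrigues(c["rvec"])[0]; return c["camera_matrix"],R,c["tvec"].ravel()
def cloud(n,d):
    K,R,t=pose(n); v,u=np.mgrid[:d.shape[0],:d.shape[1]]
    P=np.stack([(u-K[0,2])/K[0,0]*d,(v-K[1,2])/K[1,1]*d,d],-1)
    return (P-t)@R
def ray_z(n,uv,z):
    K,R,t=pose(n); w=R.T@np.array([(uv[0]-K[0,2])/K[0,0],(uv[1]-K[1,2])/K[1,1],1]); o=-R.T@t
    return o+w*(z-o[2])/w[2]
def tri(a,b):  # side, top pixels
    Ps=[np.c_[pose(n)[1],pose(n)[2]] for n in("side","top")]; Ps=[pose(n)[0]@P for n,P in zip(("side","top"),Ps)]
    X=cv2.triangulatePoints(Ps[0],Ps[1],np.float64(a),np.float64(b)).ravel(); return X[:3]/X[3]
def proj(n,X):
    K,R,t=pose(n); p=K@(R@np.array(X)+t); return p[:2]/p[2]
E
python3 - <<'E'
from h import *
im={n:np.load(f"pics/{n}0.npz") for n in("side","top")}
def crop(n,x,y,w,h,s): return cv2.resize(im[n]["p"][y:y+h,x:x+w,::-1],(w*s,h*s),interpolation=cv2.INTER_CUBIC)
a=np.vstack([crop("side",265,280,100,50,4),crop("side",240,105,100,100,4)[:, :]])
b=np.vstack([crop("top",200,190,100,90,4)[:200+160], crop("top",315,95,110,110,4)[:240,:400]])
o=np.zeros((600,800,3),np.uint8); o[:,:400]=a; o[:,400:]=b[:600]; cv2.imwrite("pics/crop1.png",o)
C={n:cloud(n,im[n]["d"]) for n in im}
for n,u,v in [("side",333,305),("top",235,255),("side",291,303),("top",232,215),("top",402,133),("side",300,118),("top",350,185),("side",300,210),("top",430,165)]:
    print(n,u,v,C[n][v,u].round(3))
# clouds of press & large paddle
P=np.vstack([C[n].reshape(-1,3) for n in C]); np.save("pics/P0.npy",P)
for nm,n,(x0,x1,y0,y1),(z0,z1) in [("handle","top",(225,246,232,276),(.025,.06)),("handle","side",(315,355,292,316),(.025,.06)),("tray","top",(210,252,195,236),(.004,.02)),("press","top",(318,382,100,203),(.03,.3)),("bed","top",(318,382,100,203),(.03,.038)),("presstop","top",(318,382,100,203),(.2,.24)),("grip","top",(384,425,122,145),(.3,.37)),("grip","side",(290,310,108,135),(.3,.37))]:
    Q=C[n][y0:y1,x0:x1].reshape(-1,3); Q=Q[(Q[:,2]>z0)&(Q[:,2]<z1)]
    if len(Q)<5: print(nm,n,len(Q));continue
    rc=cv2.minAreaRect(Q[:,:2].astype(np.float32)); print(nm,n,len(Q),Q.mean(0).round(4),np.median(Q[:,2]).round(4),np.percentile(Q[:,2],95).round(4),np.round(rc[0],4),np.round(rc[1],4),round(rc[2],2))
E
```

```text
side 333 305 [0.425 0.256 0.04 ]
top 235 255 [0.434 0.245 0.04 ]
side 291 303 [0.551 0.269 0.008]
top 232 215 [0.555 0.265 0.004]
top 402 133 [ 0.7   -0.188  0.351]
side 300 118 [ 0.696 -0.182  0.351]
top 350 185 [ 0.639 -0.097  0.035]
side 300 210 [ 0.665 -0.093  0.036]
top 430 165 [ 0.698 -0.342  0.036]
handle top 222 [0.4346 0.249  0.0394] 0.0406 0.0446 [0.4386 0.251 ] [0.1099 0.0178] 7.93
handle side 246 [0.4296 0.2523 0.0373] 0.0386 0.0441 [0.4307 0.2502] [0.1007 0.0196] 6.94
tray top 891 [0.5556 0.2665 0.0082] 0.0082 0.0121 [0.5555 0.2708] [0.1283 0.1232] 89.34
press top 3006 [ 0.6953 -0.0949  0.1425] 0.1873 0.2346 [ 0.7082 -0.0968] [0.2041 0.128 ] 12.14
bed top 951 [ 0.6497 -0.1005  0.034 ] 0.0341 0.0373 [ 0.7059 -0.0975] [0.1993 0.128 ] 12.03
presstop top 1246 [ 0.7256 -0.0942  0.2258] 0.2318 0.2351 [ 0.7234 -0.0887] [0.1694 0.0949] 25.08
grip top 346 [ 0.6981 -0.188   0.3477] 0.3485 0.3516 [ 0.6995 -0.1892] [0.0204 0.085 ] 11.26
grip side 130 [ 0.6929 -0.1712  0.3435] 0.3464 0.3517 [ 0.6952 -0.1799] [0.0203 0.0923] 13.42
```

View pics/crop1.png

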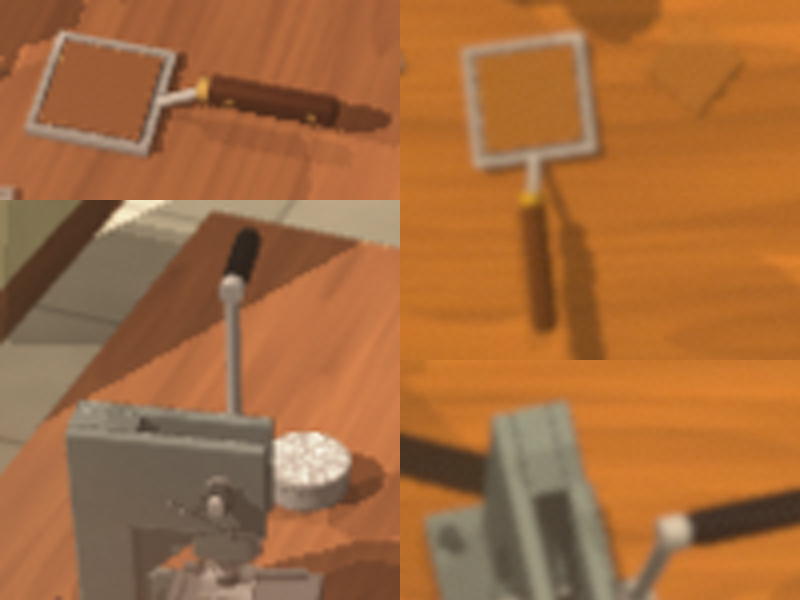

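The crop confirms the choice. The large paddle holds leather, with the handle's dark bar at side (316,305) and top (234,255). The small scrap beside it at top (273,209) is flat on the table. Next I fit the press pose from the point cloud and check IK for all the key poses.

```bash
cat >> h.py <<'E'
from scipy.spatial.transform import Rotation as Ro
def ori(yaw,flip=1):  # tool down, y_t along yaw+90
    y=flip*np.array([-np.sin(yaw),np.cos(yaw),0]); z=np.array([0,0,-1.]); x=np.cross(y,z)
    return Ro.from_matrix(np.c_[x,y,z]).as_rotvec()
HZ=r.hold_point_z
E
python3 - <<'E'
from h import *
im={n:np.load(f"pics/{n}0.npz") for n in("side","top")}
C={n:cloud(n,im[n]["d"]) for n in im}
print("cams",[(-pose(n)[1].T@pose(n)[2]).round(2) for n in im])
S=C["side"][140:235,245:330].reshape(-1,3); T=C["top"][95:205,315:385].reshape(-1,3)
O=np.array([.68,-.103])
# yaw from left head plane in side view
for a in np.radians(np.arange(8,17,1.)):
    A=np.array([[np.cos(a),-np.sin(a)],[np.sin(a),np.cos(a)]])
    out=[]
    for Q in (S,T):
        q=(Q[:,:2]-O)@A
        out.append((q,Q[:,2]))
    q,z=out[0]; m=(z>.13)&(z<.22)&(abs(q[:,1]-.025)<.012)
    q2,z2=out[1]; b=(z2>.032)&(z2<.037)
    # head top edges in top view
    t=(z2>.228)&(z2<.238)
    print(round(np.degrees(a)),"sideplane n%d med %.4f std %.4f"%(m.sum(),np.median(q[m,1]),q[m,1].std()),"bed x[%.4f] y[%.4f %.4f]"%(np.percentile(q2[b,0],1),*np.percentile(q2[b,1],[1,99])),"top y",np.percentile(q2[t,1],[1,3,97,99]).round(4),"x",np.percentile(q2[t,0],[1,99]).round(4))
for n,(x0,x1,y0,y1) in {"top":(384,425,122,145),"side":(290,310,108,135)}.items():
    Q=C[n][y0:y1,x0:x1].reshape(-1,3); Q=Q[(Q[:,2]>.325)&(Q[:,2]<.37)]
    p=np.polyfit(Q[:,1],Q[:,0],1); print(n,"grip yaw",np.degrees(np.arctan(-p[0])), "ends",Q[Q[:,1].argmin()].round(4),Q[Q[:,1].argmax()].round(4), np.percentile(Q[:,1],[2,98]))
# bed front: side view front-face pts
a=np.radians(12);A=np.array([[np.cos(a),-np.sin(a)],[np.sin(a),np.cos(a)]])
q=(S[:,:2]-O)@A; m=(S[:,2]>.01)&(S[:,2]<.03); print("front face", np.percentile(q[m,0],[1,5,10,25]).round(4), "left face",np.percentile(q[m,1],[75,90,97]).round(4))
E
```

```text
cams [array([0.18, 1.09, 1.19]), array([ 0.46, -0.01,  1.12])]
8 sideplane n945 med 0.0260 std 0.0045 bed x[-0.0735] y[-0.0639 0.0635] top y [-0.0255 -0.023   0.0289  0.0309] x [-0.0325  0.1282]
9 sideplane n948 med 0.0251 std 0.0040 bed x[-0.0731] y[-0.0634 0.0633] top y [-0.0254 -0.0231  0.0275  0.0291] x [-0.0327  0.1281]
10 sideplane n947 med 0.0241 std 0.0035 bed x[-0.0725] y[-0.0629 0.0630] top y [-0.0252 -0.0232  0.026   0.0272] x [-0.0328  0.1282]
11 sideplane n948 med 0.0232 std 0.0032 bed x[-0.0725] y[-0.0625 0.0631] top y [-0.0249 -0.0236  0.0247  0.0256] x [-0.0325  0.1284]
12 sideplane n951 med 0.0225 std 0.0032 bed x[-0.0724] y[-0.0621 0.0635] top y [-0.0252 -0.0243  0.0239  0.0244] x [-0.0323  0.1285]
13 sideplane n951 med 0.0216 std 0.0033 bed x[-0.0722] y[-0.0620 0.0636] top y [-0.0271 -0.0253  0.0232  0.024 ] x [-0.0324  0.1285]
14 sideplane n941 med 0.0207 std 0.0035 bed x[-0.0725] y[-0.0615 0.0644] top y [-0.0289 -0.0265  0.0228  0.0242] x [-0.0324  0.1285]
15 sideplane n922 med 0.0200 std 0.0039 bed x[-0.0730] y[-0.0611 0.0650] top y [-0.0309 -0.0282  0.0227  0.0245] x [-0.0324  0.1288]
16 sideplane n878 med 0.0195 std 0.0042 bed x[-0.0735] y[-0.0608 0.0657] top y [-0.033  -0.0299  0.0226  0.0248] x [-0.0323  0.1288]
top grip yaw 11.457884491882295 ends [ 0.7046 -0.2306  0.3411] [ 0.6909 -0.1485  0.3511] [-0.22739794 -0.14931416]
side grip yaw 10.483380569515125 ends [ 0.7022 -0.2257  0.3478] [ 0.687  -0.1344  0.3471] [-0.22192963 -0.13764562]
front face [-0.0755 -0.0716 -0.061  -0.0283] left face [0.0618 0.0661 0.0687]
```

```bash
cat >> h.py <<'E'
PY=np.radians(11.5); NEST=np.array([.681,-.103,.034])
def press(x,y,z): return np.array([NEST[0]+x*np.cos(PY)-y*np.sin(PY),NEST[1]+x*np.sin(PY)+y*np.cos(PY),z])
E
python3 - <<'E'
from h import *
hy=np.radians(7.4); H=np.array([.430,.250,.031])
# feasibility
for f in(1,-1):
    print(f,[None if (q:=r.inverse_kinematics(p,o)) is None else q.round(2).tolist() for p,o in [(H-[0,0,HZ],ori(hy,f)),(press(-.3,0,.06),ori(PY,f)),(press(-.127,0,.05),ori(PY,f))]])
g0=np.array([.697,-.188,.340]); print("grip in press",((g0-NEST)[:2]@np.array([[np.cos(PY),-np.sin(PY)],[np.sin(PY),np.cos(PY)]])))
for f in(1,-1):
  for th in(0,.5,1,1.5):
    p=g0+np.array([-.15*np.sin(th)*np.cos(PY),-.15*np.sin(th)*np.sin(PY),-.15*(1-np.cos(th))-HZ])
    q=r.inverse_kinematics(p,ori(PY+np.pi/2,f)); print(f,th,None if q is None else q.round(2))
q=r.inverse_kinematics(g0+[0,0,.06],ori(PY+np.pi/2,-1)); print(q)
E
```

```text
1 [[0.37, 0.18, 1.88, 0.0, 1.08, -1.33], [-0.58, -0.05, 2.01, -0.0, 1.18, -2.35], [-0.36, 0.27, 1.68, -0.0, 1.2, -2.13]]
-1 [[0.37, 0.18, 1.88, -0.0, 1.08, 1.81], [-0.58, -0.05, 2.01, -0.0, 1.18, 0.79], [-0.36, 0.27, 1.68, -0.0, 1.2, 1.01]]
grip in press [-0.00126748 -0.08648349]
1 0 [-0.37  0.47  0.85 -0.    1.83  2.57]
1 0.5 [-0.43  0.32  1.09 -0.    1.73  2.51]
1 1 [-0.48  0.22  1.31 -0.    1.61  2.46]
1 1.5 [-0.51  0.21  1.47 -0.    1.46  2.43]
-1 0 [-0.37  0.47  0.85 -0.    1.83 -0.57]
-1 0.5 [-0.43  0.32  1.09 -0.    1.73 -0.63]
-1 1 [-0.48  0.22  1.31 -0.    1.61 -0.68]
-1 1.5 [-0.51  0.21  1.47 -0.    1.46 -0.71]
[-3.70044001e-01  5.13614784e-01  6.23525058e-01 -4.44089210e-16
  2.00445281e+00 -5.70756865e-01]
```

Run:
```python
from h import *
hy=np.radians(7.4); H=np.array([.430,.250,.031]); o=ori(hy,-1)
r.goto(H+[0,0,.13],o)
print(r.move_straight(H-[0,0,HZ-.001],v=.12,threshold=15)); print(r.sense()["position"],r.sense()["contact_force"])
r.close(100); s=r.sense(); print(s["finger_gap"],s["gripper_force"],s["contact_force"])
p=s["position"]; r.move_straight(p+[0,0,.06],v=.08); s=r.sense(); print(s["finger_gap"],s["contact_force"],s["ft_torque"],s["time_s"])
pics=[]
for n in("side","top"):
    im,d=r.capture(n); np.savez(f"pics/{n}1.npz",p=im,d=d)
    c=im[250:350,240:400] if n=="side" else im[170:290,180:300]; pics.append(cv2.resize(c[:,:,::-1],None,fx=3,fy=3,interpolation=2))
h=360; o=np.zeros((h,480+360,3),np.uint8); o[:300,:480]=pics[0]; o[:,480:]=pics[1]; cv2.imwrite("pics/lift.png",cv2.resize(o,(798,342)))
```

```text
False
[0.43036889 0.25015664 0.01391221] [0.67564946 0.61410447 0.73900214]
0.014504919074646405 97.40760684013367 [-0.94806239 -1.72351219  3.01238521]
0.014545088799423293 [ 4.22654661e-02 -9.78869451e-04 -2.79560875e+00] [-0.03802573  0.31971839  0.01871128] 6.0167
```

View pics/lift.png

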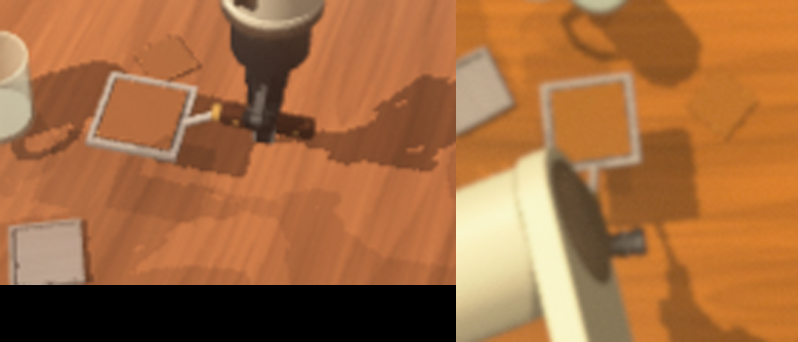

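The paddle is lifted and level, with the leather still in the tray (side crop about (145,115)). Now I measure the tray's pose relative to the tool.

```bash
cat >> h.py <<'E'
def tray(n,d,c,rad=.062,zmin=.05,zmax=.09):
    """points within rad of c -> rect centre, size, angle, plane slope"""
    Q=cloud(n,d).reshape(-1,3); m=(np.hypot(*(Q[:,:2]-c[:2]).T)<rad)&(Q[:,2]>zmin)&(Q[:,2]<zmax); Q=Q[m]
    A=np.c_[Q[:,:2]-c[:2],np.ones(len(Q))]; pl=np.linalg.lstsq(A,Q[:,2],rcond=None)[0]
    rc=cv2.minAreaRect(Q[:,:2].astype(np.float32)); return len(Q),np.round(rc[0],4),np.round(rc[1],4),round(rc[2],2),pl.round(4)
E
python3 - <<'E'
from h import *
s=r.sense(); p=s["position"]; print(p)
a=np.radians(7.4); c=p[:2]+.128*np.array([np.cos(a),np.sin(a)]); print(c)
for n in("side","top"):
    t=tray(n,np.load(f"pics/{n}1.npz")["d"],c); print(n,t)
    v=t[1]-p[:2]; print("dist",np.hypot(*v),"ang",np.degrees(np.arctan2(v[1],v[0])))
E
```

```text
[0.42974453 0.24985578 0.07282402]
[0.55667844 0.26634162]
side (869, array([0.5491, 0.2653]), array([0.104 , 0.0965]), 8.0, array([-0.0046, -0.0138,  0.0659]))
dist 0.1203505357835499 ang 7.372923422980347
top (971, array([0.549 , 0.2663]), array([0.1056, 0.0928]), 7.95, array([-0.0118,  0.0002,  0.0665]))
dist 0.1203838809912285 ang 7.851043749597785
```

Run:
```python
from h import *
D=.127; yaw=PY-np.radians(.4)
p=press(-.16-D,0,.0728); r.move_straight(p,v=.12,ori=ori(yaw,-1))
p[2]=.053; r.move_straight(p,v=.05); s=r.sense(); print(s["position"],s["contact_force"],s["time_s"])
pics=[];c=press(-.16,0,0)
for n in("side","top"):
    im,d=r.capture(n); np.savez(f"pics/{n}2.npz",p=im,d=d)
    print(n,tray(n,d,c,.062,.035,.06))
    u,v=proj(n,press(-.08,0,.04)).astype(int); pics.append(cv2.resize(im[v-50:v+50,u-66:u+67,::-1],(399,300),interpolation=2))
cv2.imwrite("pics/pre.png",np.hstack(pics)); print(c,proj("side",press(-.08,0,.04)),proj("top",press(-.08,0,.04)))
```

```text
[ 0.39971066 -0.16019192  0.05283071] [-0.25886388 -0.19402767 -2.21740495] 10.2417
side (513, array([ 0.5167, -0.1363]), array([0.1032, 0.1019]), 10.47, array([-0.0065, -0.0185,  0.0461]))
top (954, array([ 0.5203, -0.1355]), array([0.101 , 0.0921]), 11.32, array([-0.0115, -0.0052,  0.0465]))
[ 0.52421205 -0.13489887  0.        ] [319.16630344 208.73456308] [357.69277794 196.70331731]
```

View pics/pre.png

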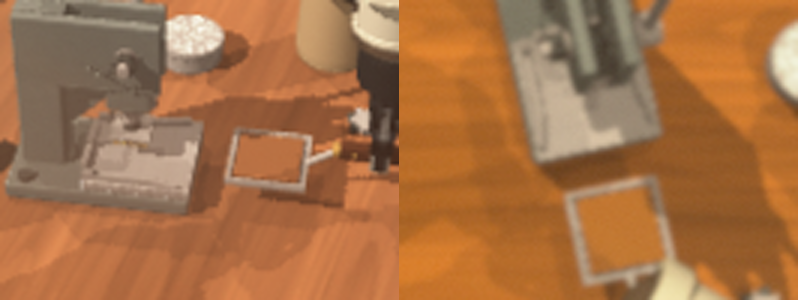

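The tray's axis lines up with the bed in the top crop: tray centre (621,232), bed front middle (600,148). Now I slide it in.

```bash
cat > ins.py <<'E'
from h import *
D=.127
def st(t):
    s=r.sense(); F=s["contact_force"]; a=PY; q=(s["position"]-NEST)[:2]@np.array([[np.cos(a),-np.sin(a)],[np.sin(a),np.cos(a)]])
    print(t,"traypos",(q+[D,0]).round(4),"z",s["position"][2].round(4),"Fpress",round(F[0]*np.cos(a)+F[1]*np.sin(a),1),round(-F[0]*np.sin(a)+F[1]*np.cos(a),1),round(F[2],1),"tz",s["ft_torque"].round(2),s["time_s"],s["finger_gap"].round(4)); return s
E
python3 - <<'E'
from ins import *
st("pre")
h=r.move_straight(press(-.06-D,0,.0515),v=.06,threshold=10); st(f"a {h}")
if not h:
    h=r.move_straight(press(-.012-D,0,.0515),v=.03,threshold=10); st(f"b {h}")
if not h:
    h=r.move_straight(press(.008-D,0,.0515),v=.015,threshold=12); st(f"c {h}")
pics=[]
for n in("side","top"):
    im,d=r.capture(n); np.savez(f"pics/{n}3.npz",p=im,d=d)
    u,v=proj(n,press(-.04,0,.04)).astype(int); pics.append(cv2.resize(im[v-50:v+50,u-66:u+67,::-1],(399,300),interpolation=2))
cv2.imwrite("pics/ins.png",np.hstack(pics))
E
```

```text
Traceback (most recent call last):
  File "ins.py", line 5, in st
    print(t,"traypos",(q+[D,0]).round(4),"z",s["position"][2].round(4),"Fpress",round(F[0]*np.cos(a)+F[1]*np.sin(a),1),round(-F[0]*np.sin(a)+F[1]*np.cos(a),1),round(F[2],1),"tz",s["ft_torque"].round(2),s["time_s"],s["finger_gap"].round(4)); return s
                                                                                                                                                                                                                      ^^^^^^^^^^^^^^^^^^^^^
AttributeError: 'float' object has no attribute 'round'
```

```bash
sed -i 's/s\["finger_gap"\].round(4)/round(s["finger_gap"],4)/' ins.py
python3 - <<'E'
from ins import *
st("pre")
h=r.move_straight(press(-.06-D,0,.0515),v=.06,threshold=10); st(f"a {h}")
if not h:
    h=r.move_straight(press(-.012-D,0,.0515),v=.03,threshold=10); st(f"b {h}")
if not h:
    h=r.move_straight(press(.008-D,0,.0515),v=.015,threshold=12); st(f"c {h}")
pics=[]
for n in("side","top"):
    im,d=r.capture(n); np.savez(f"pics/{n}3.npz",p=im,d=d)
    u,v=proj(n,press(-.04,0,.04)).astype(int); pics.append(cv2.resize(im[v-50:v+50,u-66:u+67,::-1],(399,300),interpolation=2))
cv2.imwrite("pics/ins.png",np.hstack(pics))
E
```

```text
pre traypos [-1.599e-01 -1.000e-04] z 0.0532 Fpress 0.3 0.7 -2.0 tz [-0.06  0.25  0.01] 10.3417 0.0144
a False traypos [-0.0602 -0.0001] z 0.0516 Fpress -0.2 0.5 -2.6 tz [-0.12  0.27  0.03] 12.1583 0.0143
b False traypos [-0.0121 -0.    ] z 0.0515 Fpress 0.1 0.2 -2.5 tz [-0.01  0.35  0.01] 13.9083 0.0146
c True traypos [0.0012 0.0001] z 0.0508 Fpress 0.1 0.5 -2.6 tz [-0.1   0.29  0.01] 14.8167 0.0141
```

View pics/ins.png

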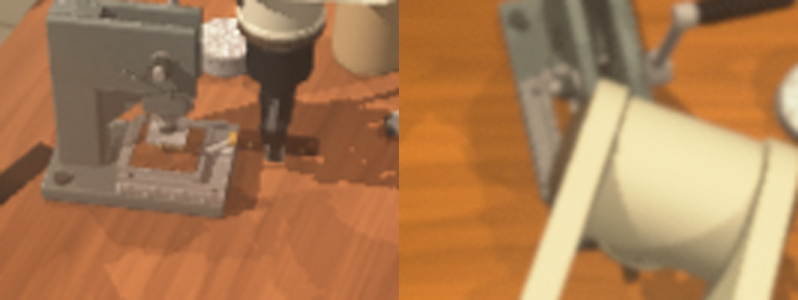

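The tray is between the rails and stopped at x=+1.2 mm, as expected at the back stop. Now I lower it, press it home and release.

Run:
```python
from ins import *
s=st("0"); p=s["position"].copy()
h=r.move_straight(p-[0,0,.006],v=.012,threshold=5); s=st(f"down {h}"); p=s["position"].copy()
d=press(1,0,0)-press(0,0,0); d[2]=0
h=r.move_straight(p+.006*d,v=.012,threshold=8); s=st(f"fwd {h}"); p=s["position"].copy()
h=r.move_straight(p-[0,0,.004],v=.012,threshold=4); s=st(f"down {h}")
r.ungrasp(); s=st("open"); p=s["position"]
r.move_straight(p+[0,0,.09],v=.15)
r.move_straight(p+[0,0,.09]-.12*d,v=.2); 
for n in("side","top"):
    im,dd=r.capture(n); np.savez(f"pics/{n}4.npz",p=im,d=dd)
    u,v=proj(n,press(-.06,0,.04)).astype(int); c=cv2.resize(im[v-50:v+50,u-66:u+67,::-1],(399,300),interpolation=2)
    o=c if n=="side" else np.hstack([o,c])
cv2.imwrite("pics/rel.png",o)
```

```text
0 traypos [0.001  0.0003] z 0.0505 Fpress 0.3 -1.3 -3.0 tz [-0.06  0.26 -0.02] 14.9167 0.0144
down True traypos [0.0009 0.0002] z 0.0472 Fpress -1.4 -0.1 6.8 tz [ 0.06 -0.24  0.05] 15.2833 0.0144
fwd True traypos [0.001  0.0002] z 0.0473 Fpress -2.6 0.3 5.6 tz [-0.01 -0.14  0.01] 15.5167 0.0145
down True traypos [0.0009 0.0002] z 0.0469 Fpress -3.6 1.9 10.4 tz [ 0.29 -0.09  0.  ] 15.725 0.0145
open traypos [0.0004 0.0004] z 0.0462 Fpress 0.8 0.4 -0.2 tz [0.02 0.   0.05] 16.4083 0.0856
```

View pics/rel.png

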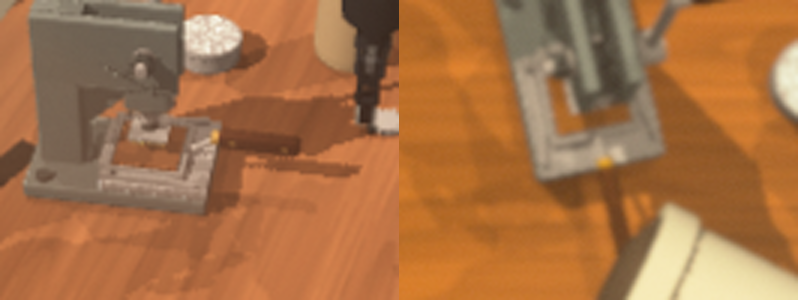

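The paddle sits flat in the nest with the leather in place (side crop (150,150)) and the stamp above it. Next is the lever.

Run:
```python
from ins import *
G=press(-.001,-.087,.340); o=ori(PY+np.pi/2,-1)
p=r.sense()["position"]; r.goto([p[0],p[1],.42],o)
r.goto(G+[0,0,.07],o); s=r.sense(); print(s["q"].round(2),s["time_s"])
h=r.move_straight(G-[0,0,HZ],v=.08,threshold=8); st(f"desc {h}")
pics=[]
for n in("side","top"):
    im,dd=r.capture(n); u,v=proj(n,G).astype(int); y0=max(v-50,0);c=cv2.resize(im[y0:y0+100,u-66:u+67,::-1],(399,300),interpolation=2)
    pics.append(c)
cv2.imwrite("pics/lev.png",np.hstack(pics)); print(G)
```

```text
[-0.37  0.52  0.59 -0.    2.03 -0.57] 20.4833
desc False traypos [ 0.1261 -0.0871] z 0.322 Fpress 0.3 0.3 0.1 tz [0.03 0.06 0.04] 21.7417 0.0853
[ 0.69736509 -0.18845282  0.34      ]
```

View pics/lev.png

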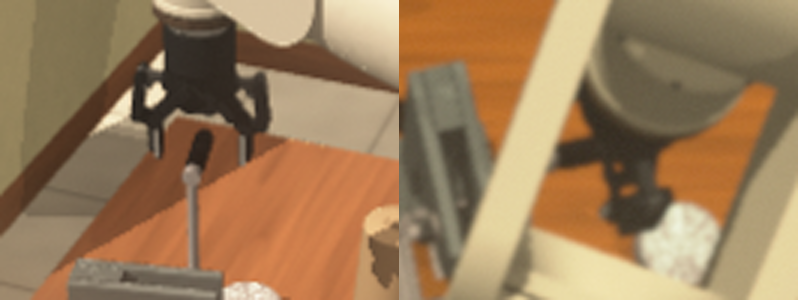

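The sleeve lies between the open fingers (side crop (198,150)). I close on it and follow the arc.

Run:
```python
from ins import *
d=press(1,0,0)-press(0,0,0); d[2]=0; Z=np.array([0,0,1.])
r.close(40); s=st("grip"); p0=s["position"]; Hc=p0-.15*Z  # tool-frame hinge centre
R=.15; F0=s["contact_force"]
for th in np.arange(.1,1.31,.1):
    u=-np.sin(th)*d+np.cos(th)*Z
    h=r.move_straight(Hc+R*u,v=.06,threshold=35)
    s=r.sense(); F=s["contact_force"]; t=-np.cos(th)*d-np.sin(th)*Z; Fr=F@u
    print(round(th,2),h,"Fr %.1f Ft %.1f Fy %.1f"%(Fr,F@t,F@np.cross(Z,d)),"gap %.4f R %.4f t %.1f"%(s["finger_gap"],R,s["time_s"]),"err",((s["position"]-Hc-R*u)*1e3).round(1))
    if h or abs(Fr)>40: break
    R+=np.clip(Fr*5e-5,-.001,.001)
```

```text
grip traypos [ 0.1262 -0.087 ] z 0.3215 Fpress 3.6 -0.4 1.4 tz [ 0.04 -0.48 -0.  ] 22.4417 0.0208
0.1 False Fr -2.8 Ft -3.7 Fy -1.0 gap 0.0208 R 0.1500 t 22.8 err [-0.  -0.  -0.2]
0.2 False Fr -3.8 Ft -4.0 Fy -2.7 gap 0.0209 R 0.1499 t 23.2 err [ 0.2 -0.1 -0.2]
0.3 False Fr -5.1 Ft -4.7 Fy -2.6 gap 0.0208 R 0.1497 t 23.6 err [ 0.3 -0.1 -0.1]
0.4 False Fr -7.0 Ft -3.5 Fy -4.4 gap 0.0207 R 0.1494 t 24.0 err [ 0.3 -0.1 -0. ]
0.5 False Fr -4.4 Ft -4.3 Fy -4.2 gap 0.0206 R 0.1491 t 24.4 err [ 0.4 -0.2  0.2]
0.6 False Fr -5.3 Ft -5.4 Fy -4.5 gap 0.0205 R 0.1488 t 24.8 err [ 0.5 -0.3  0.3]
0.7 False Fr -4.0 Ft -5.5 Fy -3.9 gap 0.0208 R 0.1486 t 25.2 err [ 0.5 -0.3  0.6]
0.8 False Fr -2.7 Ft -5.2 Fy -5.1 gap 0.0207 R 0.1484 t 25.6 err [ 0.5 -0.4  0.6]
0.9 False Fr -3.3 Ft -5.1 Fy -4.8 gap 0.0210 R 0.1482 t 26.0 err [ 0.5 -0.5  0.8]
1.0 False Fr -0.4 Ft -4.4 Fy -5.8 gap 0.0207 R 0.1481 t 26.4 err [ 0.5 -0.5  0.8]
1.1 False Fr -1.2 Ft -5.9 Fy -5.4 gap 0.0208 R 0.1481 t 26.8 err [ 0.5 -0.6  0.7]
1.2 False Fr -1.7 Ft -6.3 Fy -5.9 gap 0.0208 R 0.1480 t 27.2 err [ 0.5 -0.6  0.9]
1.3 False Fr 1.2 Ft -7.1 Fy -5.2 gap 0.0208 R 0.1479 t 27.6 err [ 0.5 -0.7  1.1]
```

Run:
```python
from ins import *
d=press(1,0,0)-press(0,0,0); d[2]=0; Z=np.array([0,0,1.])
Hc=press(-.001,-.087,.3215-.15); R=.1479
r.close(90)
for th in [1.35,1.4,1.45,1.48,1.5,1.51,1.52,1.53,1.54,1.55,1.56]:
    u=-np.sin(th)*d+np.cos(th)*Z
    h=r.move_straight(Hc+R*u,v=.03,threshold=30)
    r.hold(.1); s=r.sense(); F=s["contact_force"]; t=-np.cos(th)*d-np.sin(th)*Z; Fr=F@u
    w=s["position"]-Hc
    print(round(th,2),h,"Fr %.1f Ft %.1f Fy %.1f"%(Fr,F@t,F@np.cross(Z,d)),"gap %.4f R %.4f t %.1f th_act %.3f z %.4f"%(s["finger_gap"],R,s["time_s"],np.arctan2(-w@d,w[2]),s["position"][2]))
    if h or abs(Fr)>40 or F@t<-28: break
    R+=np.clip(Fr*5e-5,-.001,.001)
im,dd=r.capture("side"); np.savez("pics/side5.npz",p=im,d=dd); cv2.imwrite("pics/end.png",cv2.resize(im[120:260,220:400,::-1],(720,560),interpolation=2))
```

```text
1.35 False Fr -1.6 Ft -7.9 Fy -4.7 gap 0.0198 R 0.1479 t 28.4 th_act 1.340 z 0.2053
1.4 False Fr 1.1 Ft -8.1 Fy -4.5 gap 0.0195 R 0.1478 t 28.9 th_act 1.390 z 0.1980
1.45 False Fr 0.7 Ft -9.5 Fy -5.0 gap 0.0197 R 0.1479 t 29.4 th_act 1.440 z 0.1908
1.48 False Fr 1.1 Ft -9.0 Fy -5.3 gap 0.0196 R 0.1479 t 29.8 th_act 1.470 z 0.1864
1.5 False Fr 1.5 Ft -9.7 Fy -4.9 gap 0.0193 R 0.1480 t 30.1 th_act 1.489 z 0.1835
1.51 False Fr 1.0 Ft -10.5 Fy -4.5 gap 0.0196 R 0.1480 t 30.5 th_act 1.499 z 0.1821
1.52 False Fr 2.9 Ft -18.7 Fy -2.2 gap 0.0195 R 0.1481 t 30.8 th_act 1.503 z 0.1815
1.53 False Fr 3.5 Ft -28.5 Fy -0.4 gap 0.0197 R 0.1482 t 31.2 th_act 1.506 z 0.1810
```

View pics/end.png

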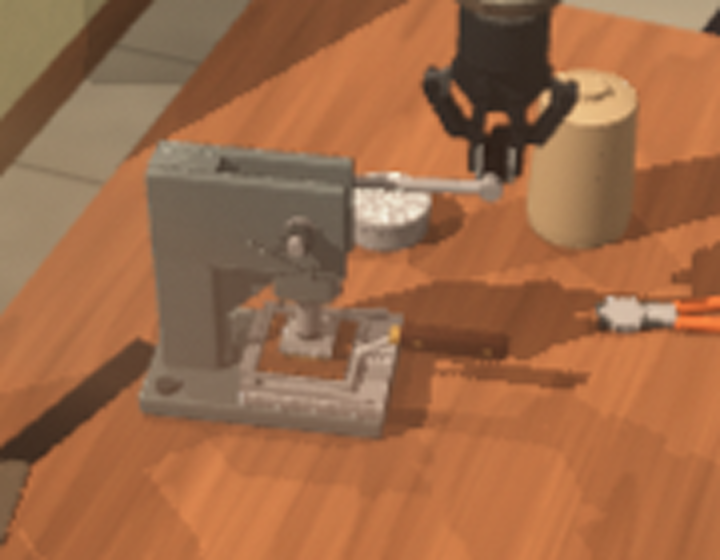

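The lever is against its end stop: the force jumps from 10 to 28 N at 1.50 rad. The stamp is on the leather (crop (308,345)) and the paddle is seated. Handing in.

```bash
python3 -c "
from bench import r
s=r.sense(); print(s['position'],s['contact_force'],s['finger_gap']); print(r.finish_job())"
```

```text
[ 0.55341775 -0.21876519  0.18103059] [-1.87708189 -0.98023228 28.04898497] 0.01946984087608122
the job is handed in; nothing more can be done
None
```

The job is handed in: the loaded paddle sits flat against the back stop, released, and the gripper still holds the lever at its end stop (about 1.5 rad, 28 N) with the stamp on the leather.

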